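# Set the portion stop of a sandwich cutting guide to its mark and lock it

## Task

The sliding stop of the sandwich cutting guide is parked with its clamp lever down. Lift the lever well up, slide the stop along its rail to the index clip, and press the lever fully down again so that its tooth drops into the slot there; the clip shows the slot only roughly, so feel for it. Let go, and leave the other things on the table where they are.

Things in the scene. Friction and masses are not known exactly. Their poses are not given: they have to be found in the camera images.
- guide: the cutting guide, fixed to the table: a white plastic board 20 mm thick with an aluminium rail along y near the edge towards the robot and a low steel wall at its +y end. Origin at table height under the board, which spans x -120 to 50 and y -190 to 240 mm; x points away from the robot across the rail, y along the rail, z up
- rail_top (a point): middle of the rail's top (guide x -85, y 0, z 45 mm; axes as the guide). Steel plates 24 mm wide lie on the rail, tops 57 to 58 mm above the table. A 55 mm long gap in them near the -y end is the parking recess; a gap 14 mm wide along y and 13 mm deep is the slot for the tooth. The slot's exact place must be felt for: it is within 14 mm (along y) of the mark
- stop (a joint): travel of the stop (carriage with stop plate) along the guide's +y, in m: 0 at the -y end of its travel, 0.25 at the +y end. Carriage: 78 mm (x) by 68 mm (y), top 94 mm above the table, about 0.6 kg; slides with 2 to 3 N of friction once the tooth is lifted clear
- stop_end (a point): far upper corner (+x end) of the thin upright steel stop plate that the carriage carries across the board, 60 mm above the table; the plate is 4 mm thick and 84 mm long along the guide's x. The lever's tooth lies at this same y of the guide
- clamp (a joint): angle of the clamp lever in rad: 0 = fully down (level, locked), growing as the handle is lifted, at most 1.0; it stays where it is left. Its tooth, 10 mm wide along y, square below, is 35 mm from the pivot; it clears the plates above 0.4. Off the slot or recess the lever stops on the plates at about 0.33; over the slot it goes down with 2 N at the handle, unforced
- lever_pivot (a point): pivot axis of the lever (parallel to the guide's y) in the middle of the carriage, 75 mm above the table; moves with the stop
- lever_grip (a point): grip point on the lever's black plastic handle, 130 mm from the pivot towards the robot (-x), 75 mm above the table when down. Handle 24 mm wide (y), 20 mm high, from 78 to 158 mm from the pivot, overhanging the board's front edge. Axes turn with the lever; x points from grip to pivot
- mark (a point): the index clip's mark: top edge of a 3 mm thick upright blade on a dark steel clip (44 mm wide) on the board's far edge, 40 mm above the table. Slide the stop plate's end to this y of the guide, then feel for the slot within 14 mm either way
- scale: bystander: white portion scale 200 by 210 by 62 mm with a sandwich on it; origin under its middle
- bowl: bystander: steel bowl, 170 mm across, 75 mm high; origin under its middle
- sauce: bystander: clear bottle, 64 mm across, 170 mm high; origin under its middle
- spreader: bystander: flat spreader 260 mm long lying on the table; origin under its middle

How it is judged:
By the outcome, as a careful person would: the job done as asked, in the order asked, and still so for the second after the job is handed in, with the robot touching nothing.
It also fails if it takes over 56 s, if anything falls off the work surface, if the arm or the gripper's body presses on something with over 40 N, if the wrist force passes 120 N, or if a joint passes its speed limit or range.

## Robot

A 6-joint arm with a two-finger parallel gripper is mounted at the origin on the work surface. World frame = base frame: x ahead of the robot, y to its left, z up, the work surface at z = 0. Lengths are in m, angles in rad, forces in N, time in s.
With the tool pointing down it reaches from about 0.35 to 0.85 m from the base axis. Payload 8.1 kg.
Tool frame: the origin (TCP) lies on the centre line of the jaws, within the pads' length; the fingertips stand 17 mm ahead of it and the grasp point (between the pads) lies 2 mm behind it; z points along the fingers, y is the line along which they close (so a half turn about z gives the same grasp; the last joint's range is limited). The gripper opens to 93 mm and grips with 3 to 60 N. Pads are 15 mm wide; open, the fingers measure 128 mm over their backs; the gripper's body (75 mm by 188 mm) begins 65 mm behind the grasp point.
Start: joints at [1.095, 0.13, 1.488, -0, 1.523, -0.085], TCP at [0.229, 0.555, 0.236] pointing down, gripper open.
Joint ranges: [-2.96, 2.96], [-0.89, 2.26], [0.02, 2.5], [-1.34, 4.48], [0, 2.73], [-2.66, 2.66]. Speed limits (rad/s): [2.39, 2.39, 2.79, 3.14, 3.14, 3.14].

## Interface

Orientations are given as a rotation vector (axis times angle).
In Python, from plant import telemetry, viewer, order gives the robot as it stands.
- The arm moves only by the tool send_rows, never from a script. Its argument "plan" is a list that holds one entry, the list of rows, each a list of 5 numbers: the closure, from -1 (fully open) to 1 (shut), then the shift along the world's x, y, z normalised to -1 to 1, where 1 is 0.2 m, then the turn about the world's z normalised to -1 to 1, where 1 is 60 degrees. A call has 1 to 20 rows; each row is the pose to reach, as a shift and turn from the pose commanded when the call began; what a row does not reach only later rows make up. A row lasts 1/12 s, in which the tool goes at most 41.7 mm and 7.16 degrees, less where a joint would pass 70% of its speed; a pose out of reach is approached as far as the arm can. A call with a number of a shift or a turn outside -1 to 1 is refused whole. A call with a gripper value outside its range is refused whole. The fingers move at their own pace and stop on an object; "force" is the grip in N (left out, the last holds). Time passes only in rows, so rows that repeat a pose let the fingers close. It gives the time, the measured TCP pose, the force, the opening and the grip force at its end, in the units of the state.
- telemetry.read_state(): the state, without advancing time (a new reading comes with each control period).
- viewer.read_camera(name): name is "side" or "top" or "wrist"; returns (picture, depth): 400x640x3 uint8, blue, green, red; 400x640 float32, m along the optical axis (not along the pixel's ray), 0 where there is no reading.
- viewer.calibration(name): a dict with "camera_matrix" (3x3 intrinsics, pixels), "extrinsics" (4x4, takes a point from camera to world coordinates); the wrist camera has in their place "hand_eye" (4x4, takes a point from camera to tool coordinates, whose origin is the TCP and whose axes are the flange's). Camera axes: x right, y up, looking along -z (the intrinsics and any distortion apply to the point x, -y, -z); pixel columns grow to the right and rows downward; lengths in m; the calibration is good to about 2 mm. A picture is of the moment at which its call begins: read the wrist's pose just before it. calibration takes no time and is no camera call.
- order.close_job(): hands the job in; it is judged then, once.
The state is a dict: "t": time; "q": joint angles; "dq": joint speeds; "joint_torque": joint torques, N m; "tool_pos": TCP position; "orientation": TCP orientation; "force": force on the tool from outside, world axes, zero at the start; "wrist_torque": the same for the moment, N m; "opening": finger opening in m; "gripper_force": force on a finger pad.
Only numpy, scipy, OpenCV 4.12 (cv2) and the standard library are available. Lean on these libraries where they do the work, as an engineer would, in place of code of your own. Each camera call takes 0.05 s, during which the arm holds its last target. There are 200 camera calls.

## Working session

There is one attempt and no reset: what is moved stays moved. The work goes in short steps, Python scripts to look and compute and a tool call to move; the robot and the scene stay as the last step left them, time stands still between calls to the robot, and variables do not carry over. Pictures are saved under pics/ and viewed, at most 10 in all, crops included, and the job is handed in when it is done.

Besides the shell and the picture viewer there is one more tool, called as name(argument=value, ...) on one line, values as JSON. send_rows: Moves the arm, as the interface text tells. Scaled input: -1 to 1 covers 0.2 m each way for a shift and 60 degrees each way for a turn. Its arguments: {"type":"object","properties":{"plan":{"type":"array"},"force":{"type":"number"}},"required":["plan"]}

```bash
ls; mkdir -p pics
cat > h.py <<'E'
import numpy as np, cv2
from plant import telemetry, viewer, order
def grab(n):
    s=telemetry.read_state(); im,d=viewer.read_camera(n); c=viewer.calibration(n)
    return s,im,d,c
def ext(n,s,c):
    if n!='wrist': return np.array(c['extrinsics'])
    T=np.eye(4);T[:3,:3]=cv2.Rodrigues(np.array(s['orientation'],float))[0];T[:3,3]=s['tool_pos'];return T@np.array(c['hand_eye'])
def rays(c,uv):
    uv=np.array(uv,float).reshape(-1,1,2);D=c.get('distortion',None)
    D=np.zeros(5) if D is None else np.array(D,float)
    p=cv2.undistortPoints(uv,np.array(c['camera_matrix'],float),D).reshape(-1,2)
    return np.c_[p[:,0],-p[:,1],-np.ones(len(p))]
def onplane(E,c,uv,z):
    r=rays(c,uv)@E[:3,:3].T;o=E[:3,3];return o+r*((z-o[2])/r[:,2])[:,None]
def bydepth(E,c,uv,d):
    uv=np.array(uv).reshape(-1,2);z=np.array([np.median(d[int(v)-1:int(v)+2,int(u)-1:int(u)+2]) for u,v in uv])
    return (rays(c,uv)*z[:,None])@E[:3,:3].T+E[:3,3]
E
python3 - <<'E'
from h import *
for n in ['top','side']:
    s,im,d,c=grab(n); cv2.imwrite(f'pics/{n}0.png',im); np.savez(f'{n}0.npz',im=im,d=d)
    print(n,{k:np.round(v,3).tolist() if not isinstance(v,str) else v for k,v in c.items()})
print(s)
E
```

```text
pics
top {'camera_matrix': [[458.555, 0.0, 325.825], [0.0, 458.555, 199.228], [0.0, 0.0, 1.0]], 'extrinsics': [[0.02, 0.996, -0.085, 0.425], [-1.0, 0.021, 0.01, 0.004], [0.012, 0.085, 0.996, 1.392], [0.0, 0.0, 0.0, 1.0]]}
side {'camera_matrix': [[473.594, 0.0, 314.668], [0.0, 473.594, 207.21], [0.0, 0.0, 1.0]], 'extrinsics': [[0.913, 0.275, -0.3, 0.133], [-0.407, 0.63, -0.662, -0.89], [0.007, 0.727, 0.687, 1.029], [0.0, 0.0, 0.0, 1.0]]}
{'t': 0.05, 'q': array([ 1.09458944e+00,  1.31129011e-01,  1.48927381e+00,  7.20071018e-06,
        1.52296502e+00, -8.54081002e-02]), 'dq': array([ 0.00108325, -0.00046335, -0.00278799,  0.00073871,  0.00156687,
        0.00078491]), 'joint_torque': array([ 2.52584134e-03, -5.61760569e+01, -4.93501818e+01,  7.71423010e-02,
        2.96513736e-02, -9.64864353e-05]), 'tool_pos': array([0.2282969 , 0.55430387, 0.23460961]), 'orientation': array([-6.09869888e-01, -3.08131818e+00,  2.67568004e-03]), 'force': array([-0.21384744,  0.1169973 , -0.10445821]), 'wrist_torque': array([ 0.00458945,  0.04224898, -0.01957091]), 'gripper_force': 0.0, 'opening': 0.09282870147778836}
```

View pics/top0.png

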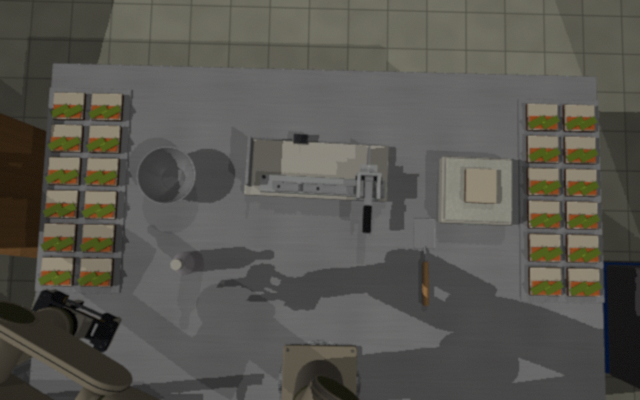

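View pics/side0.png

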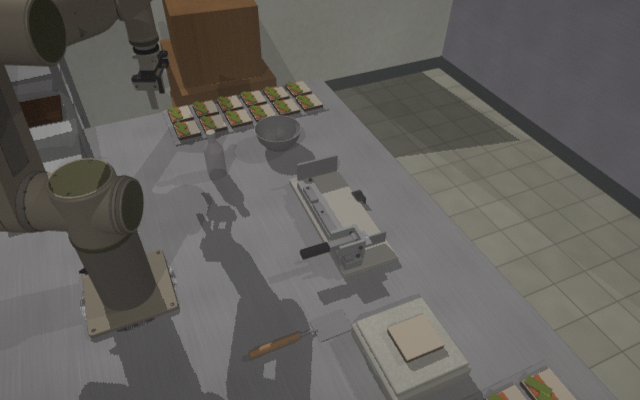

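The top view shows the handle at about (367,219), the carriage at (369,183), the clip at (301,138) and the guide spanning (245–390, 136–200). The sauce bottle at (177,263) and the bowl are on the +y side; the side view agrees. I'll measure these closely.

Run:
```python
from h import *
z=np.load('top0.npz');im=z['im'];d=z['d'];c=viewer.calibration('top');E=ext('top',None,c)
g=im[120:240,235:400]; cv2.imwrite('pics/crop0.png',cv2.resize(cv2.convertScaleAbs(g,alpha=1.3),None,fx=4.8,fy=4.8,interpolation=cv2.INTER_CUBIC))
m=(im.max(2)<45).astype(np.uint8)
for nm,(u0,v0,u1,v1),zz in [('handle',(355,200,380,240),.085),('clip',(285,128,320,150),.03)]:
    mm=np.zeros_like(m);mm[v0:v1,u0:u1]=m[v0:v1,u0:u1]
    n,l,st,ce=cv2.connectedComponentsWithStats(mm)
    for i in range(1,n):
        if st[i,4]>8:
            pts=np.argwhere(l==i)[:,::-1].astype(np.float32); r=cv2.minAreaRect(pts)
            print(nm,st[i],ce[i],r,onplane(E,c,[ce[i]],zz).round(4),np.round(onplane(E,c,cv2.boxPoints(r),zz),4).tolist(), 'depth',bydepth(E,c,[ce[i]],d).round(3))
```

```text
handle [363 206   8  27 200] [366.595 218.92 ] ((366.5, 219.0), (26.0, 7.0), 90.0) [[ 0.4825 -0.1266  0.085 ]] [[0.5192, -0.1158, 0.085], [0.5196, -0.1359, 0.085], [0.4454, -0.1368, 0.085], [0.445, -0.1168, 0.085]] depth [[ 0.482 -0.127  0.085]]
clip [295 135  13   8  97] [300.90721649 138.37113402] ((301.0, 138.5), (7.0, 12.0), 90.0) [[0.7235 0.0691 0.03  ]] [[0.7334, 0.0872, 0.03], [0.7342, 0.051, 0.03], [0.7128, 0.0505, 0.03], [0.712, 0.0866, 0.03]] depth [[0.725 0.069 0.024]]
```

View pics/crop0.png

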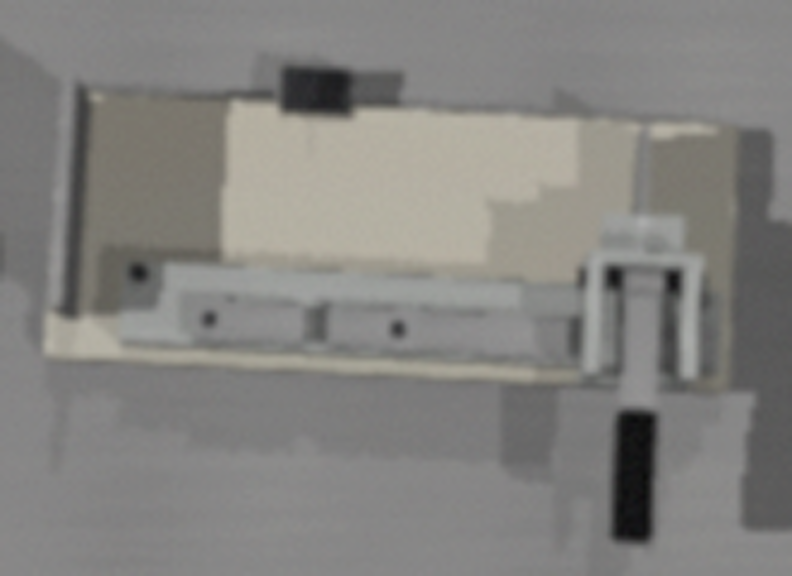

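The crop shows the handle at (633,475), the stop plate at (643,150–210), the clip at (317,90), and a gap in the plates at (315,325) that is probably the slot. Next I'll convert these into guide coordinates.

Run:
```python
from h import *
c=viewer.calibration('top');E=ext('top',None,c)
P=lambda u,v,z: onplane(E,c,[[235+(u+.5)/4.8-.5,120+(v+.5)/4.8-.5]],z)[0]
fl,fr,nr=P(45,355,.02),P(728,390,.02),P(738,122,.02)
a,b=P(130,348,.045),P(575,372,.03)
print(fl,fr,nr,fl-fr,nr-fr, 'len',np.linalg.norm(fl-fr),np.linalg.norm(nr-fr))
e1=P(100,93,.02)-P(720,121,.02); e2=fl-fr; h=P(643,130,.06)-P(633,475,.085)
for e in(e1,e2):print('yaw',np.arctan2(-e[0],e[1]))
print('lever yaw',np.arctan2(h[1],h[0]))
yaw=np.mean([np.arctan2(-e[0],e[1]) for e in(e1,e2)]);gy=np.array([-np.sin(yaw),np.cos(yaw)]);gx=np.array([np.cos(yaw),np.sin(yaw)])
o=np.mean([fl[:2]+.12*gx-.24*gy,fr[:2]+.12*gx+.19*gy,nr[:2]-.05*gx+.19*gy],axis=0)
print('yaw',yaw,'o',o)
for n,p in dict(handle=P(633,475,.085),hnear=P(633,541,.085),hfar=P(635,410,.085),plate=P(646,130,.06),plate2=P(641,205,.06),clipblade=P(316,90,.04),slot=P(315,325,.057),slotL=P(305,325,.057),slotR=P(327,325,.057)).items():
    q=p[:2]-o;print(n,p.round(4),'guide',(q@gx).round(4),(q@gy).round(4))
```

```text
[0.55375576 0.23603185 0.02      ] [ 0.54088375 -0.19157553  0.02      ] [ 0.71121905 -0.1963728   0.02      ] [0.01287202 0.42760738 0.        ] [ 0.17033531 -0.00479727  0.        ] len 0.4278010729994328 0.17040284713648376
yaw -0.023045962788766656
yaw -0.030093331662288877
lever yaw -0.027843663990734124
yaw -0.026569647225527765 o [ 0.6665036  -0.00567118]
handle [ 0.4835 -0.1262  0.085 ] guide -0.1798 -0.1254
hnear [ 0.4443 -0.1267  0.085 ] guide -0.2189 -0.1269
hfar [ 0.5222 -0.1269  0.085 ] guide -0.141 -0.1251
plate [ 0.6966 -0.134   0.06  ] guide 0.0335 -0.1275
plate2 [ 0.65   -0.1315  0.06  ] guide -0.0132 -0.1262
clipblade [0.7213 0.07   0.04  ] guide 0.0528 0.0771
slot [0.5722 0.0662 0.057 ] guide -0.0962 0.0693
slotL [0.572  0.0723 0.057 ] guide -0.0965 0.0754
slotR [0.5723 0.0589 0.057 ] guide -0.0959 0.062
```

send_rows(plan=[[[-0.3,0.1,-0.2,0.05,0.1],[-0.3,0.2,-0.4,0.1,0.2],[-0.3,0.25,-0.6,0.1,0.3],[-0.3,0.3,-0.8,0.1,0.35],[-0.3,0.3,-0.9,0.1,0.4],[-0.3,0.3,-0.9,0.1,0.4]]])

```text
t: 0.6
tool_pos: [0.2892, 0.3708, 0.2553]
orientation: [0.044, -3.141, 0.003]
force: [-0.9, 0.4, -1.1]
opening: 0.0616
gripper_force: 0.0
```

send_rows(plan=[[[-0.3,0.1,-0.2,0,0],[-0.3,0.2,-0.4,0,-0.02],[-0.3,0.3,-0.6,0,-0.05],[-0.3,0.4,-0.8,0,-0.05],[-0.3,0.5,-1.0,0,-0.05]]])

```text
t: 1.02
tool_pos: [0.382, 0.1872, 0.2555]
orientation: [0.038, 3.141, 0.0]
force: [0.6, -0.0, 0.7]
opening: 0.0605
gripper_force: 0.0
```

send_rows(plan=[[[-0.3,0.1,-0.2,0,0],[-0.3,0.2,-0.4,0,0],[-0.3,0.3,-0.6,0,0],[-0.3,0.4,-0.8,-0.1,0],[-0.3,0.4,-1.0,-0.2,0],[-0.3,0.4,-1.0,-0.2,0]]])

```text
t: 1.52
tool_pos: [0.4616, -0.015, 0.2132]
orientation: [-0.043, -3.139, 0.001]
force: [0.6, -0.1, -0.2]
opening: 0.0601
gripper_force: 0.0
```

send_rows(plan=[[[-0.3,0.03,-0.2,-0.1,0],[-0.3,0.05,-0.4,-0.2,0],[-0.3,0.05,-0.55,-0.25,0],[-0.3,0.05,-0.55,-0.25,0],[-0.3,0.05,-0.55,-0.25,0]]])

```text
t: 1.93
tool_pos: [0.4709, -0.1226, 0.164]
orientation: [-0.044, -3.138, -0.002]
force: [-0.2, 0.1, 0.8]
opening: 0.0605
gripper_force: 0.0
```

Run:
```python
from h import *
s,im,d,c=grab('wrist');E=ext('wrist',s,c);cv2.imwrite('pics/w1.png',im);print(s['tool_pos'],E.round(3))
m=(im.max(2)<40).astype(np.uint8);n,l,st,ce=cv2.connectedComponentsWithStats(m)
for i in range(1,n):
    if st[i,4]>150:
        r=cv2.minAreaRect(np.argwhere(l==i)[:,::-1].astype(np.float32));print(st[i],r,bydepth(E,c,[np.clip(r[0],2,397)],d).round(4),onplane(E,c,cv2.boxPoints(r),.085).round(4).tolist())
```

```text
[ 0.47086241 -0.12264723  0.16401913] [[ 0.029 -0.955 -0.295  0.388]
 [ 1.     0.028  0.007 -0.121]
 [ 0.001 -0.295  0.956  0.313]
 [ 0.     0.     0.     1.   ]]
[ 298  171   30   98 2498] ((312.5, 219.5), (97.0, 29.0), 90.0) [[ 0.4768 -0.1265  0.084 ]] [[0.4388, -0.1356, 0.085], [0.4394, -0.1148, 0.085], [0.5176, -0.1164, 0.085], [0.5169, -0.1392, 0.085]]
[235 238  29  75 861] ((251.6500244140625, 275.5500183105469), (14.862703323364258, 77.15956115722656), 18.43494987487793) [[ 0.4648 -0.1525  0.1825]] [[0.554, -0.195, 0.085], [0.4891, -0.1694, 0.085], [0.4933, -0.159, 0.085], [0.5589, -0.1839, 0.085]]
[372 238  28  75 839] ((382.9977722167969, 275.8146667480469), (78.10414123535156, 14.218847274780273), 71.96571350097656) [[ 0.4693 -0.0919  0.1782]] [[0.4951, -0.0874, 0.085], [0.4917, -0.0771, 0.085], [0.5591, -0.0555, 0.085], [0.563, -0.0665, 0.085]]
[  48  280  151   44 4705] ((123.00732421875, 302.1378479003906), (42.824764251708984, 150.46133422851562), 89.34146118164062) [[ 0.4335 -0.1683  0.2459]] [[0.5232, -0.3398, 0.085], [0.5252, -0.2195, 0.085], [0.5657, -0.2247, 0.085], [0.5637, -0.3505, 0.085]]
[ 422  281  165  104 6123] ((504.0, 332.5), (103.0, 164.0), 90.0) [[ 0.4425 -0.103   0.248 ]] [[0.5316, -0.0407, 0.085], [0.5354, 0.0905, 0.085], [0.6412, 0.1132, 0.085], [0.6368, -0.0337, 0.085]]
[ 493  338   96   39 2506] ((540.5, 356.9999694824219), (94.99998474121094, 37.99999237060547), -0.0) [[ 0.6694 -0.0391  0.0191]] [[0.6296, 0.0287, 0.085], [0.5886, 0.0233, 0.085], [0.5911, 0.1041, 0.085], [0.6322, 0.113, 0.085]]
[  59  347  155   53 3745] ((136.0, 373.0), (52.0, 154.0), 90.0) [[ 0.4464 -0.1632  0.2543]] [[0.5869, -0.3474, 0.085], [0.5908, -0.2156, 0.085], [0.6485, -0.2228, 0.085], [0.6442, -0.3626, 0.085]]
```

View pics/w1.png

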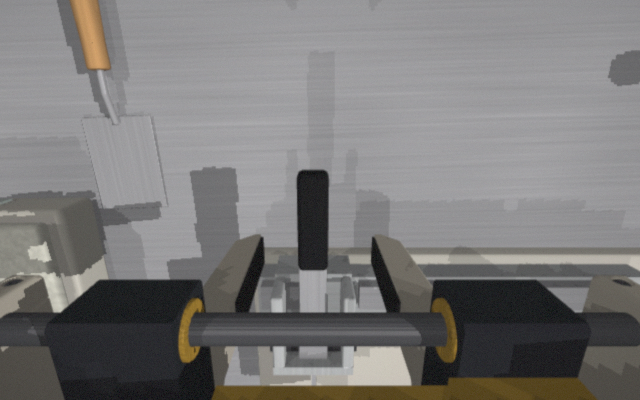

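The handle is at pixel (312,220), centred between the fingers. I'll descend and grip it.

send_rows(plan=[[[-0.3,0,-0.02,-0.15,0],[-0.3,0,-0.02,-0.3,0],[-0.3,0,-0.02,-0.42,0],[-0.3,0,-0.02,-0.455,0],[-0.3,0,-0.02,-0.455,0],[-0.3,0,-0.02,-0.455,0]]])

```text
t: 2.48
tool_pos: [0.4725, -0.1248, 0.0758]
orientation: [0.036, 3.141, -0.0]
force: [1.3, -0.1, 0.6]
opening: 0.0602
gripper_force: 0.0
```

send_rows(plan=[[[0.2,0,0,0,0],[0.6,0,0,0,0],[0.6,0,0,0,0],[0.6,0,0,0,0],[0.6,0,0,0,0],[0.6,0,0,0,0]]], force=15)

```text
t: 2.98
tool_pos: [0.4719, -0.1257, 0.0749]
orientation: [0.038, 3.141, -0.0]
force: [0.3, -1.8, -0.1]
opening: 0.0251
gripper_force: 1.9
```

send_rows(plan=[[[1,0,0,0,0],[1,0,0,0,0],[1,0,0,0.03,0],[1,0.003,0,0.065,0],[1,0.007,0,0.1,0],[1,0.013,0,0.13,0],[1,0.02,0,0.16,0],[1,0.029,0,0.192,0],[1,0.029,0,0.192,0]]], force=20)

```text
t: 3.73
tool_pos: [0.4777, -0.1256, 0.1145]
orientation: [-0.038, -3.141, 0.0]
force: [-4.5, -1.0, 1.9]
opening: 0.0244
gripper_force: 20.0
```

send_rows(plan=[[[1,0.01,0,0.03,0],[1,0.022,0,0.06,0],[1,0.036,0,0.09,0],[1,0.05,0,0.12,0],[1,0.067,0,0.147,0],[1,0.085,0,0.175,0],[1,0.104,0,0.2,0],[1,0.124,-0.003,0.225,0],[1,0.145,-0.004,0.25,0],[1,0.145,-0.004,0.25,0]]])

```text
t: 4.57
tool_pos: [0.5079, -0.126, 0.1644]
orientation: [0.038, 3.14, 0.001]
force: [-0.4, 2.2, 1.3]
opening: 0.0236
gripper_force: 20.0
```

Run:
```python
from h import *
s,im,d,c=grab('side');cv2.imwrite('pics/s1.png',cv2.resize(im[120:320,220:460],None,fx=3,fy=3,interpolation=cv2.INTER_CUBIC))
```

```text
(no output)
```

View pics/s1.png

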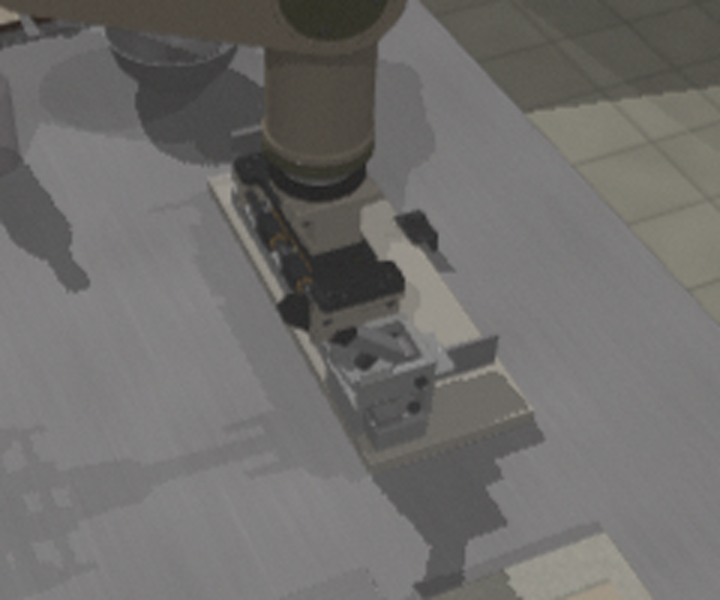

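The lever is lifted, with the handle held at (300,305) and the tooth clear of the carriage. Next I'll slide along the rail.

send_rows(plan=[[[1,0,0.03,0,0],[1,0.002,0.08,0,0],[1,0.004,0.14,0,0],[1,0.006,0.21,0,0],[1,0.008,0.28,0,0],[1,0.01,0.35,0,0],[1,0.011,0.42,0,0],[1,0.013,0.49,0,0],[1,0.015,0.56,0,0],[1,0.017,0.63,0,0],[1,0.019,0.7,0,0],[1,0.021,0.77,0,0],[1,0.023,0.83,0,0],[1,0.024,0.88,0,0],[1,0.025,0.92,0,0],[1,0.026,0.95,0,0],[1,0.026,0.95,0,0],[1,0.026,0.95,0,0]]])

```text
t: 6.12
tool_pos: [0.5127, 0.0656, 0.1636]
orientation: [0.036, 3.138, 0.002]
force: [7.0, 1.0, -2.1]
opening: 0.024
gripper_force: 20.0
```

Run:
```python
from h import *
s,im,d,c=grab('top');print(s['tool_pos'],s['force']);a=cv2.resize(im[130:210,265:335],None,fx=5,fy=5,interpolation=cv2.INTER_CUBIC)
s,im,d,c=grab('wrist');np.savez('w2.npz',im=im,d=d,E=ext('wrist',s,c))
b=np.zeros((400,790,3),np.uint8);b[:,:350]=a;b[:275,350:]=cv2.resize(im,(440,275),interpolation=cv2.INTER_AREA);cv2.imwrite('pics/m2.png',b)
```

```text
[0.51266859 0.06563048 0.16361372] [ 7.02413885  0.97355259 -2.05583729]
```

View pics/m2.png

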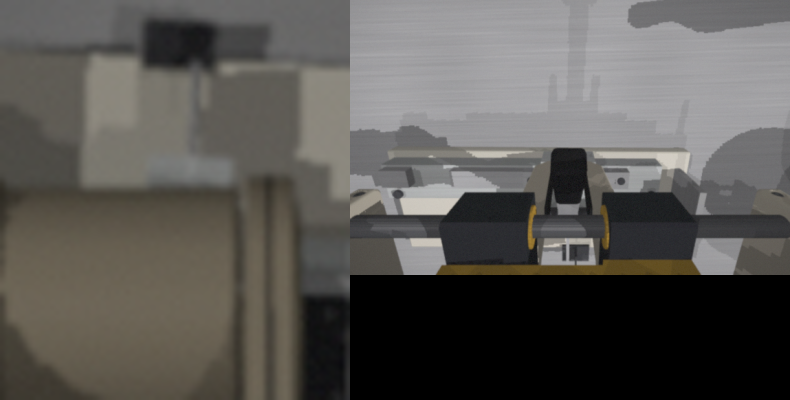

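The top crop shows the stop plate at (195,65–150), just right of the clip centre at (180,42). The carriage now hides the slot.

Run:
```python
from h import *
c=viewer.calibration('top');E=ext('top',None,c);yaw=-.02657;o=np.array([.6665,-.00567]);gy=np.array([-np.sin(yaw),np.cos(yaw)])
for uv in [(195,75),(195,100),(194,145)]:
    p=onplane(E,c,[[265+(uv[0]+.5)/5-.5,130+(uv[1]+.5)/5-.5]],.06)[0];print(((p[:2]-o)@gy).round(4))
```

```text
0.0658
0.065
0.0643
```

send_rows(plan=[[[1,0,0.018,0,0],[1,0,0.018,0,0],[1,-0.02,0.018,-0.024,0],[1,-0.041,0.018,-0.05,0],[1,-0.061,0.018,-0.076,0],[1,-0.08,0.018,-0.104,0],[1,-0.095,0.018,-0.131,0],[1,-0.11,0.018,-0.16,0],[1,-0.123,0.018,-0.19,0],[1,-0.123,0.018,-0.19,0]]])

```text
t: 7.05
tool_pos: [0.4857, 0.0672, 0.1232]
orientation: [-0.038, -3.139, 0.0]
force: [1.1, 2.7, -2.7]
opening: 0.0236
gripper_force: 20.0
```

send_rows(plan=[[[1,-0.006,0,-0.015,0],[1,-0.011,0,-0.03,0],[1,-0.016,0,-0.045,0],[1,-0.016,0,-0.045,0],[1,-0.016,0,-0.045,0]]])

```text
t: 7.47
tool_pos: [0.4833, 0.0672, 0.1154]
orientation: [-0.038, -3.14, 0.0]
force: [-2.4, 2.3, -1.5]
opening: 0.0241
gripper_force: 20.0
```

send_rows(plan=[[[1,-0.004,0,-0.014,0],[1,-0.008,0,-0.028,0],[1,-0.012,0,-0.042,0],[1,-0.012,0,-0.042,0],[1,-0.012,0,-0.042,0]]])

```text
t: 7.88
tool_pos: [0.4815, 0.0672, 0.1072]
orientation: [0.038, 3.141, -0.0]
force: [0.1, 2.1, -1.3]
opening: 0.024
gripper_force: 20.0
```

send_rows(plan=[[[1,-0.004,0,-0.016,0],[1,-0.008,0,-0.032,0],[1,-0.011,0,-0.048,0],[1,-0.014,0,-0.064,0],[1,-0.016,0,-0.08,0],[1,-0.017,0,-0.096,0],[1,-0.017,0,-0.096,0]]])

```text
t: 8.47
tool_pos: [0.4782, 0.0673, 0.0878]
orientation: [0.038, 3.141, 0.0]
force: [3.3, 3.0, -2.2]
opening: 0.0239
gripper_force: 20.0
```

send_rows(plan=[[[1,-0.001,0,-0.018,0],[1,-0.002,0,-0.036,0],[1,-0.003,0,-0.054,0],[1,-0.003,0,-0.066,0],[1,-0.003,0,-0.072,0],[1,-0.003,0,-0.072,0]]])

```text
t: 8.97
tool_pos: [0.4781, 0.0673, 0.0757]
orientation: [0.038, 3.141, 0.0]
force: [-7.4, 3.5, 18.4]
opening: 0.0239
gripper_force: 20.0
```

The lever has bottomed: 18 N up at z 0.0757, against 0.0749 at the start. I'll let go, rise and look.

send_rows(plan=[[[0,0,0,0.005,0],[-0.3,0,0,0.01,0],[-0.3,0,0,0.01,0],[-0.3,0,0,0.01,0],[-0.3,0,0,0.01,0],[-0.3,0,0,0.2,0],[-0.3,0,0,0.4,0],[-0.3,0,0,0.5,0],[-0.3,0,0,0.5,0],[-0.3,0,0,0.5,0]]])

```text
t: 9.8
tool_pos: [0.4786, 0.0672, 0.1754]
orientation: [0.038, 3.138, -0.0]
force: [-0.2, -0.4, -0.5]
opening: 0.0607
gripper_force: 0.0
```

Run:
```python
from h import *
s,im,d,c=grab('wrist');E=ext('wrist',s,c);print(s['t'],s['tool_pos'],s['force'],s['opening'])
m=(im.max(2)<40).astype(np.uint8);m[:,:270]=0;m[:,360:]=0;m[300:]=0;n,l,st,ce=cv2.connectedComponentsWithStats(m)
for i in range(1,n):
    if st[i,4]>150:
        x,y,w,h,_=st[i];uv=[(x+w/2,y+h*f) for f in(.1,.3,.5,.7,.9)];print(st[i],bydepth(E,c,uv,d).round(4).tolist())
s,i2,d,c=grab('side');b=np.zeros((400,800,3),np.uint8);b[:250,:400]=cv2.resize(im,(400,250),interpolation=cv2.INTER_AREA);b[:400,400:]=cv2.resize(i2[130:290,250:410],(400,400),interpolation=cv2.INTER_CUBIC);cv2.imwrite('pics/m3.png',b)
```

```text
9.8 [0.47858708 0.06718072 0.17541592] [-0.24721493 -0.44574432 -0.50924085] 0.06066281033707394
[ 304  165   28   94 2237] [[0.4529, 0.0682, 0.0842], [0.4677, 0.0679, 0.0844], [0.4831, 0.0675, 0.0846], [0.4992, 0.0671, 0.0844], [0.5159, 0.0667, 0.0841]]
```

View pics/m3.png

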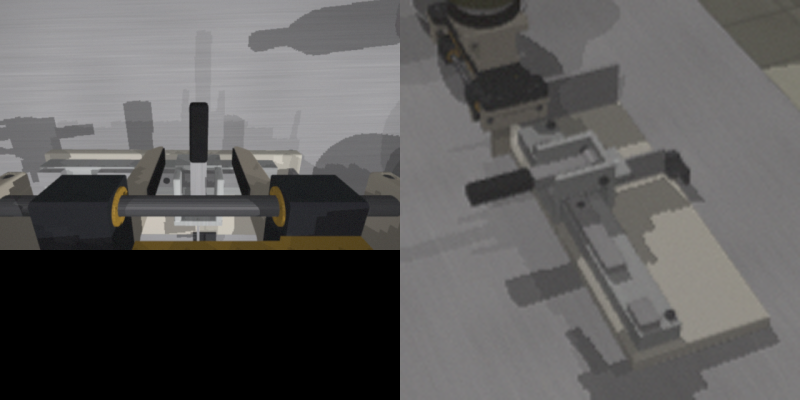

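The handle is level: its top sits at z 0.084 all along, and the fingers are open clear of it. The plate stands at the clip. I'll press lightly from above to confirm it is fully down.

send_rows(plan=[[[1,0,0,-0.1,0],[1,0,0,-0.2,0],[1,0,0,-0.27,0],[1,0,0,-0.32,0],[1,0,0,-0.34,0],[1,0,0,-0.355,0],[1,0,0,-0.365,0],[1,0,0,-0.375,0],[1,0,0,-0.38,0],[1,0,0,-0.38,0]]])

```text
t: 10.73
tool_pos: [0.4776, 0.0674, 0.1001]
orientation: [-0.038, -3.141, -0.0]
force: [-10.2, 1.1, 15.2]
opening: 0.0229
gripper_force: 20.0
```

The fingers caught the top edges of the handle. I'll open and withdraw.

send_rows(plan=[[[-0.3,0,0,0.01,0],[-0.3,0,0,0.01,0],[-0.3,0,0,0.01,0],[-0.3,0,0,0.01,0],[-0.3,0,0,0.01,0],[-0.3,0,0,0.2,0],[-0.3,0,0,0.38,0],[-0.3,0,0,0.38,0],[-0.3,0,0,0.38,0]]])

```text
t: 11.48
tool_pos: [0.4795, 0.0673, 0.1768]
orientation: [0.038, 3.136, 0.0]
force: [-0.1, -0.5, 0.2]
opening: 0.0604
gripper_force: 0.0
```

Run:
```python
from h import *
s,im,d,c=grab('wrist');E=ext('wrist',s,c);print(s['t'],s['tool_pos'],s['force'],s['opening'])
m=(im.max(2)<40).astype(np.uint8);m[:,:270]=0;m[:,360:]=0;m[300:]=0;n,l,st,ce=cv2.connectedComponentsWithStats(m)
for i in range(1,n):
    if st[i,4]>150:
        x,y,w,h,_=st[i];uv=[(x+w/2,y+h*f) for f in(.1,.3,.5,.7,.9)];print(st[i],bydepth(E,c,uv,d).round(4).tolist())
```

```text
11.4833 [0.47952434 0.06732161 0.17682135] [-0.0562964  -0.4996466   0.17523729] 0.0604407600272922
[ 304  163   28   94 2240] [[0.4526, 0.0684, 0.0851], [0.4676, 0.0681, 0.0846], [0.4833, 0.0677, 0.0841], [0.4992, 0.0673, 0.0844], [0.5158, 0.0669, 0.0845]]
```

```bash
python3 -c "
from plant import order; print(order.close_job())"
```

```text
the job is handed in; nothing more can be done
None
```

I lifted the lever, slid the stop to the index clip and pressed the lever down. It sits level, so the tooth is in the slot. The gripper is clear, the other items were left untouched, and the job was handed in at about 11.5 s.

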